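# Fold over and tuck in both latches of a stock bin

## Robot

A 6-joint arm with a two-finger parallel gripper is mounted at the origin on the work surface. World frame = base frame: x ahead of the robot, y to its left, z up, the work surface at z = 0. Lengths are in m, angles in degrees, forces in N, time in s.
With the tool pointing down it reaches from about 0.4 to 0.825 m from the base axis. Payload 7 kg.
Tool frame: the origin (TCP) lies midway between the tips of the shut fingers; the grasp point (between the pads) lies 19 mm behind it (r.hold_point_z is the distance from the TCP to the grasp point, in m); y points along the fingers, z is the direction in which the jaws open and shut, and the axes are right-handed (so a half turn about y gives the same grasp; the last joint's range is limited). The gripper opens to 88 mm and grips with 3 to 60 N. Pads are 19 mm wide; open, the fingers measure 130 mm over their backs; the gripper's body (78 mm by 193 mm) begins 47 mm behind the grasp point.
Start: joints at [-48.982, 20.546, 0.682, 0, -70.136, -16.507], TCP at [0.28, -0.614, 0.227] pointing down, gripper open.
Joint ranges: [-176.03, 176.03], [-82.01, 121.73], [-58.28, 71.71], [-173.87, 95.51], [-174.79, -0.11], [-173.66, 173.66]. Speed limits (degrees/s): [136.94, 136.94, 172.46, 180, 180, 180].

## Interface

Orientations are given as [roll, pitch, yaw] about the fixed x, y, z axes, in that order (R = Rz(yaw) Ry(pitch) Rx(roll)).
In Python, from plant import r, imaging gives the robot as it stands.
- The arm moves only by the tool drive_tool, never from a script. Its argument "deltas" is a list of rows, each a list of 6 numbers: the shift along the world's x, y, z in cm, then the turn, a rotation vector about the world's x, y, z in rad. In form: [[tx, ty, tz, rx, ry, rz], ...]. A call has exactly 8 rows; each row is the pose to reach, as a shift and turn from the pose commanded when the call began; what a row does not reach only later rows make up. A row lasts 1/12 s, in which the tool goes at most 41.7 mm and 7.16 degrees, less where a joint would pass 70% of its speed; a pose out of reach is approached as far as the arm can. A call with a gripper value outside its range is refused whole. "claw" is the opening, from 0 (shut) to 1 (fully open), set as the call begins (left out, the last holds). The fingers move at their own pace and stop on an object; "squeeze" is the grip in N (left out, the last holds). Time passes only in rows, so rows that repeat a pose let the fingers close, or fill a call up. It gives the time, the measured TCP pose, the force and the opening at its end, in the units of the state.
- r.get_state(): the state, without advancing time (a new reading comes with each control period).
- imaging.capture(name): name is "scene" or "top" or "wrist"; returns the picture (384x512x3 uint8, red, green, blue); there is no depth.
- imaging.get_calibration(name): a dict with "mtx" (3x3 intrinsics, pixels), "R" (3x3) and "t" (3): a world point X has camera coordinates R X + t; the wrist camera has in their place "T_tool_cam" (4x4, takes a point from camera to tool coordinates, whose origin is the TCP and whose axes are the tool frame's). Camera axes: x right, y down, z forward; pixel columns grow to the right and rows downward; lengths in m; the calibration is good to about 2 mm. A picture is of the moment at which its call begins: read the wrist's pose just before it. get_calibration takes no time and is no camera call.
- r.close_job(): hands the job in, once; it reports no verdict.
Trained networks look in the newest picture that a camera, given by its name, has taken for a name from the list of things; names that differ only in an ending like _2 or _b are one class to them, and where a whole thing is asked for, a point or a joint stands for the part that bears it (a point fixed in the world has none). Each returns a list of dicts, best first, with "score" (0 to 1); they miss things now and then, are a little off and sometimes report something else, mostly with a low value. They report only what shows in the picture. A call takes as long as a camera call.
- imaging.search_frame(camera, label): "bbox" ([left, top, right, bottom] in pixels, round what is visible of it).
- imaging.outline_of(camera, label): "region" (384x512 bool, what is visible of it) and "bbox" ([left, top, right, bottom] in pixels, round what is visible of it).
- imaging.landmark_of(camera, label): "position" ([column, row] in pixels: a listed point, or the origin of a listed thing).
The state is a dict: "time_s": time; "joints": joint angles; "qd": joint speeds; "joint_torque": joint torques, N m; "tcp_pos": TCP position; "eef_rot": TCP orientation; "contact_force": force on the tool from outside, world axes, zero at the start; "moment": the same for the moment, N m; "gripper_width": finger opening in m.
Only numpy, scipy, OpenCV 4.12 (cv2) and the standard library are available. Lean on these libraries where they do the work, as an engineer would, in place of code of your own. Each camera call takes 0.05 s, during which the arm holds its last target.

## Task

The larger clear bin of vials has its lid on, but the white latches at its two ends are still up. Pushing with the fingertips, fold each latch over the edge of the lid and press it until its inner ridge snaps under the bin's rim and the latch is fully closed, at both ends. Do not lift or push the bin away, and leave everything else where it is, including the roll of labels on the lid.

Things in the scene. Friction and masses are not known exactly. Their poses are not given: they have to be found in the camera images.
- bin: the larger clear storage bin, 200 mm (x) by 300 mm (y) by 128 mm high with its lid, 3 to 5 kg, standing loose on the table. Origin: centre of its underside; z up, y along its length towards its left-latch end. Its flat lid is 220 x 320 mm with the upper face at 128 mm. A 10 mm high hinge ear stands 50 mm either side of each latch's middle.
- left_latch (a joint): L-shaped white plastic latch flap, 90 mm wide, hinged on the lid at the bin's left (+y) end. In rad: 0 = fully closed; 1.57 = top plate upright, front plate level and pointing outward; at most 2.1. It stays where it is left. From about 0.33 to 0.15 its ridge rides over the springy rim lip (4 to 8 N, pressing down on the L's corner or inward on the front plate), then it snaps under and reads below 0.05; short of that it is not tucked.
- right_latch (a joint): L-shaped white plastic latch flap, 90 mm wide, hinged on the lid at the bin's right (-y) end. In rad: 0 = fully closed; 1.57 = top plate upright, front plate level and pointing outward; at most 2.1. It stays where it is left. From about 0.33 to 0.15 its ridge rides over the springy rim lip (4 to 8 N, pressing down on the L's corner or inward on the front plate), then it snaps under and reads below 0.05; short of that it is not tucked.
- left_hinge (a point): point on the left latch's hinge line, mid-width: (0, 142, 130) mm in the bin's frame. Outward here is the bin's +y. The L's top plate starts here: 25 mm long, 3 mm thick; closed it lies flat on the lid, its upper face 1.5 mm above the hinge line. The L's outer corner is 25 mm from the hinge line.
- right_hinge (a point): point on the right latch's hinge line, mid-width: (0, -142, 130) mm in the bin's frame. Outward here is the bin's -y. The L's top plate starts here: 25 mm long, 3 mm thick; closed it lies flat on the lid, its upper face 1.5 mm above the hinge line. The L's outer corner is 25 mm from the hinge line.
- left_edge (a point): middle of the free edge of the left latch's front plate, which hangs from the L's corner: 3 mm thick, with a 6 mm bead along this edge. Closed, its outer face is 25 mm outward of the hinge line and this point 23.5 mm outward and 41.5 mm below it; it swings with the latch.
- right_edge (a point): middle of the free edge of the right latch's front plate, which hangs from the L's corner: 3 mm thick, with a 6 mm bead along this edge. Closed, its outer face is 25 mm outward of the hinge line and this point 23.5 mm outward and 41.5 mm below it; it swings with the latch.
- left_ridge (a point): the ridge (5 mm thick, 85 mm wide) inside the left latch's front plate; closed, it is 15.5 mm outward of the hinge line and 18 mm below it, tucked under the rim lip. The lip is 4 mm thick, its underside 15 mm below the hinge line, its edge 18 mm outward of the hinge line.
- right_ridge (a point): the ridge (5 mm thick, 85 mm wide) inside the right latch's front plate; closed, it is 15.5 mm outward of the hinge line and 18 mm below it, tucked under the rim lip. The lip is 4 mm thick, its underside 15 mm below the hinge line, its edge 18 mm outward of the hinge line.
- label_roll: bystander, to be left alone: roll of labels, 68 mm across, 28 mm high, lying on the middle of the bin's lid; origin at the centre of its underside
- vial_a: bystander, to be left alone: small capped vial, 25 mm across, 60 mm high, standing beside the bin's left end; origin at the centre of its underside
- vial_b: bystander, to be left alone: small capped vial, 25 mm across, 60 mm high, standing beside the bin's right end; origin at the centre of its underside
- small_bin: bystander, to be left alone: smaller clear bin, 180 x 130 x 95 mm, already latched, to one side of the bin; origin at the centre of its underside
- vial_tray: bystander, to be left alone: grey tray of vials, 160 x 110 x 65 mm, to the other side; origin at the centre of its underside
- marker: bystander, to be left alone: flat black marker pen, 110 x 21 x 13 mm, lying on the bin's lid along its front edge; origin at the centre of its underside
- scanner: bystander, to be left alone: hand scanner, 105 x 160 x 42 mm, lying beyond the bin; origin at the centre of its underside
- tape_dispenser: bystander, to be left alone: desk tape dispenser, 150 x 58 x 75 mm, beyond the bin; origin at the centre of its underside

How it is judged (in metres and radians):
At the end, for the whole second after the job is handed in: Both latches are tucked under the rim (each joint below 0.08 rad) with the bin standing still and level within 30 mm of where it stood, and every bystander within 30 mm of where it was (value of joint each of left_latch, right_latch below 0.08 rad and distance of each of bin, label_roll, vial_a, vial_b, small_bin, vial_tray, marker, scanner, tape_dispenser from where it was at the start of the episode below 0.03 m and angle between bin's own z axis and vertical below 0.03 rad and linear speed of bin below 0.01 m/s); the robot touches nothing.
It fails at once if the bin is lifted, tipped or pushed away (raised 8 mm, tilted 0.08 rad or moved 30 mm) (height (world z) of bin above 0.008 m or angle between bin's own z axis and vertical above 0.08 rad or distance of bin from where it was at the start of the episode above 0.03 m).
It fails at once if something that should be left alone is moved by 30 mm or more (distance of any of label_roll, vial_a, vial_b, small_bin, vial_tray, marker, scanner, tape_dispenser from where it was at the start of the episode above 0.03 m).
It fails at once if something that should be left alone is knocked over (angle between any of label_roll, vial_a, vial_b, small_bin, vial_tray, marker, scanner, tape_dispenser's own z axis and vertical above 0.6 rad).
It also fails if it takes over 45 s, if anything falls off the work surface, if the arm or the gripper's body presses on something with over 40 N, if the wrist force passes 120 N, or if a joint passes its speed limit or range.

## Working session

There is one attempt and no reset: what is moved stays moved. The work goes in short steps, Python scripts to look and compute and a tool call to move; the robot and the scene stay as the last step left them, time stands still between calls to the robot, and variables do not carry over. Pictures are saved under pics/ and viewed, and the job is handed in when it is done.

Besides the shell and the picture viewer there is one more tool, called after ">>>" in YAML: its name, and indented under it one key for each argument. drive_tool: Moves the arm, as the interface text tells. Its arguments: {"type":"object","properties":{"deltas":{"type":"array"},"claw":{"type":"number"},"squeeze":{"type":"number"}},"required":["deltas"]}

```bash
mkdir -p pics; ls
cat > h.py <<'E'
from plant import r, imaging
import numpy as np, cv2
def snap(c,n):
    im=imaging.capture(c); cv2.imwrite(f'pics/{n}.png',cv2.cvtColor(im,cv2.COLOR_RGB2BGR)); return im
E
python3 - <<'E'
from h import *
s=r.get_state(); print(s)
for c in ('scene','top'):
    snap(c,c+'0'); k=imaging.get_calibration(c); print(c,k)
    for l in ('left_hinge','right_hinge','left_edge','right_edge','bin','vial_a','label_roll','marker'):
        print(l,[(np.round(d['position'],1).tolist(),round(d['score'],2)) for d in imaging.landmark_of(c,l)[:3]])
print(r.get_state()['time_s'])
E
```

```text
pics
{'time_s': 0.0, 'joints': array([-4.89819235e+01,  2.05933357e+01,  6.33796461e-01, -1.99891996e-02,
       -7.01374552e+01, -1.65062519e+01]), 'qd': array([-0.00929045,  0.09483546, -0.05720308, -0.06144911, -0.07252544,
        0.07843962]), 'joint_torque': array([ 1.07157219e-03, -5.82715917e+01,  2.93065041e+01,  6.99700803e+00,
        7.05625236e-03, -1.87296123e-04]), 'tcp_pos': array([ 0.27980274, -0.61372788,  0.22560184]), 'eef_rot': array([-8.99016635e+01,  9.54415892e-03,  2.45050252e+01]), 'contact_force': array([-0.202949  ,  0.22580233, -0.19637649]), 'moment': array([0.01968733, 0.00974743, 0.00964273]), 'gripper_width': 0.08750587290196592}
scene {'mtx': array([[435.66242474,   0.        , 265.78429521],
       [  0.        , 435.66242474, 194.04343487],
       [  0.        ,   0.        ,   1.        ]]), 'R': array([[-0.16964789,  0.98549889,  0.00339566],
       [ 0.57732676,  0.10217472, -0.81009514],
       [-0.79869481, -0.13547053, -0.58628861]]), 't': array([ 0.11952818, -0.27661637,  1.70671127])}
left_hinge [([310.1, 168.7], 0.9)]
right_hinge [([207.2,
[... 304 characters left out ...]
      [  0.        , 408.16665655, 197.24621538],
       [  0.        ,   0.        ,   1.        ]]), 'R': array([[ 0.00991457, -0.99961774, -0.02580843],
       [-0.99016416, -0.00621212, -0.13977245],
       [ 0.1395587 ,  0.02694037, -0.98984725]]), 't': array([0.01042064, 0.62448669, 1.17901691])}
left_hinge [([231.1, 229.0], 0.77), ([334.3, 204.1], 0.26)]
right_hinge [([338.5, 206.5], 0.73), ([332.3, 206.0], 0.69)]
left_edge [([214.1, 232.8], 0.89)]
right_edge [([349.3, 205.2], 0.89), ([352.7, 232.1], 0.37)]
bin [([278.0, 225.4], 0.71)]
vial_a [([358.1, 231.4], 0.62), ([218.1, 261.7], 0.43)]
label_roll [([278.7, 222.7], 0.85)]
marker [([276.0, 249.7], 0.71), ([349.0, 201.8], 0.39)]
0.9
```

Run:
```python
from h import *
for n in('scene0','top0'):
    im=cv2.imread(f'pics/{n}.png'); 
    c=im[90:290,120:400] if n=='scene0' else im[130:320,150:420]
    cv2.imwrite(f'pics/{n}c.png',cv2.resize(c,None,fx=2.8,fy=2.8,interpolation=cv2.INTER_CUBIC))
def onplane(c,uv,z):
    k=imaging.get_calibration(c); d=k['R'].T@np.linalg.inv(k['mtx'])@np.r_[uv,1]; o=-k['R'].T@k['t']
    return o+d*(z-o[2])/d[2]
for l,c,uv,z in [('lh','top',(231.1,229),.13),('rh','top',(338.5,206.5),.13),('rh2','top',(332.3,206),.13),('lh','scene',(310.1,168.7),.13),('rh','scene',(207.2,172),.13),('bin','top',(278,225.4),0),('bin','scene',(257.1,206.3),0),
 ('roll','top',(278.7,222.7),.128),('roll','scene',(261.2,167),.128),('va','top',(358.1,231.4),0),('vb','top',(218.1,261.7),0),('va','scene',(188,193),0),('vb','scene',(328.6,191.7),0),('marker','top',(276,249.7),.128)]:
    print(l,c,np.round(onplane(c,uv,z),3))
```

```text
lh top [0.523 0.091 0.13 ]
rh top [ 0.588 -0.205  0.13 ]
rh2 top [ 0.589 -0.188  0.13 ]
lh scene [0.524 0.092 0.13 ]
rh scene [ 0.59  -0.182  0.13 ]
bin top [ 0.544 -0.04   0.   ]
bin scene [ 0.55  -0.052  0.   ]
roll top [ 0.542 -0.04   0.128]
roll scene [ 0.536 -0.042  0.128]
va top [ 0.527 -0.285  0.   ]
vb top [0.432 0.141 0.   ]
va scene [ 0.522 -0.272  0.   ]
vb scene [0.44 0.15 0.  ]
marker top [ 0.468 -0.033  0.128]
```

View pics/scene0c.png

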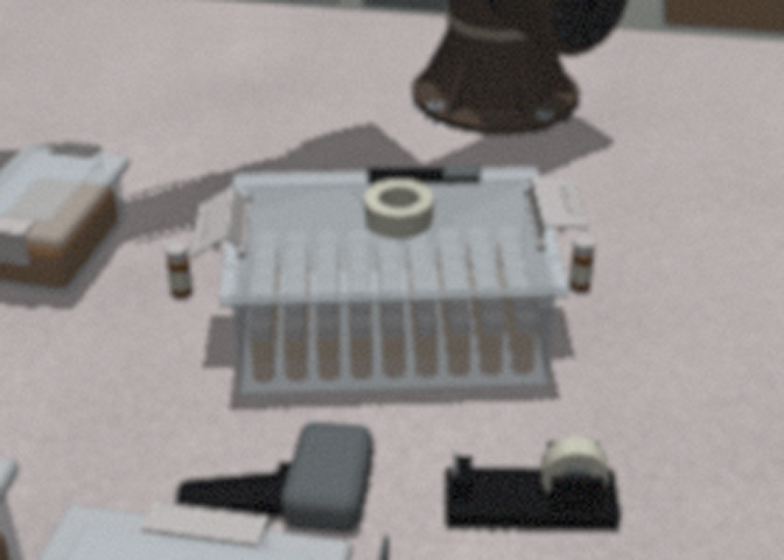

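View pics/top0c.png

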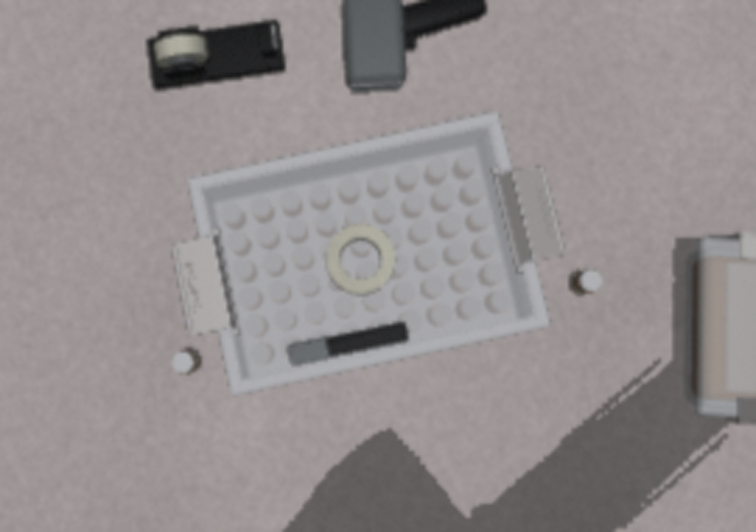

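Top view: lid corners at crop (190,180), (500,115), (548,325), (235,392). The left latch (crop 205,285) and right latch (535,215) both stick up and outward. I'll fit the bin pose from the corners.

```bash
python3 - <<'E'
from h import *
from scipy.optimize import least_squares
def proj(c,X):
    k=imaging.get_calibration(c); p=(k['R']@X.T).T+k['t']; p=(k['mtx']@p.T).T; return p[:,:2]/p[:,2:]
# corners: bin frame; left(+y) ends. top image
top=np.array([(190,180),(500,115),(548,325),(235,392)])/2.8+[150,130]
sc=np.array([(236,170),(537,168),(566,293),(221,303)])/2.8+[120,90]
B=np.array([(110,160,128),(110,-160,128),(-110,-160,128),(-110,160,128)])/1e3
Bs=np.array([(-110,-160,128),(-110,160,128),(110,160,128),(110,-160,128)])/1e3
def T(p,P):
    c,s=np.cos(p[2]),np.sin(p[2]); return P@np.array([[c,-s,0],[s,c,0],[0,0,1]]).T+[p[0],p[1],0]
for m in ('top','scene','both'):
    f=lambda p: np.r_[(proj('top',T(p,B))-top).ravel()*(m!='scene'),(proj('scene',T(p,Bs))-sc).ravel()*(m!='top')]
    s=least_squares(f,[.55,-.05,.2]); print(m,s.x,np.degrees(s.x[2]),np.round(s.fun,1))
p=s.x
# latch angle fit: project edge for angles
for side,h in (('L',1),('R',-1)):
  for a in (0.9,1.2,1.57,1.8,2.1):
    # rotate closed offset (out o, z) up by a
    def pt(o,z,w): 
        oo=o*np.cos(a)-z*np.sin(a); zz=o*np.sin(a)+z*np.cos(a)
        return np.array([w,h*(.142+oo),.130+zz])
    P=T(p,np.array([pt(.0235,-.0415,w) for w in(-.045,.045)]+[pt(.025,0,w) for w in(-.045,.045)]))
    print(side,a,'top',np.round((proj('top',P)-[150,130])*2.8).tolist(),'scene',np.round((proj('scene',P)-[120,90])*2.8).tolist())
E
python3 -c "
import cv2
a=cv2.imread('pics/scene0.png');b=cv2.imread('pics/top0.png')
import numpy as np
f=lambda i,x,y:cv2.resize(i[y:y+56,x:x+56],(390,290) if 0 else (390,390),interpolation=cv2.INTER_CUBIC)
o=lambda i,x,y:f(i,x,y)
cv2.imwrite('pics/l.png',cv2.resize(np.vstack([np.hstack([o(a,180,140),o(a,290,140)]),np.hstack([o(b,200,200),o(b,315,175)])]),(600,600)))"
```

```text
top [ 0.55009886 -0.04749896  0.21762489] 12.46898769330697 [-0.7 -1.   0.3 -1.5  1.7  0.9 -1.3  1.4 -0.  -0.  -0.  -0.   0.  -0.
 -0.  -0. ]
scene [ 0.56026085 -0.04271445  0.21357898] 12.237173929279065 [-0.  -0.  -0.  -0.  -0.  -0.  -0.  -0.  -0.7  1.6  0.8  0.2  1.7 -0.7
 -1.7 -1.5]
both [ 0.55246725 -0.04560526  0.21620384] 12.3875676504536 [-1.3 -1.9 -0.3 -2.3  1.   0.1 -2.1  0.4 -1.   0.2 -0.1 -1.2  0.8 -2.7
 -1.8 -3.3]
L 0.9 top [[188.0, 334.0], [171.0, 245.0], [216.0, 326.0], [199.0, 235.0]] scene [[573.0, 201.0], [588.0, 250.0], [544.0, 178.0], [557.0, 227.0]]
L 1.2 top [[186.0, 333.0], [169.0, 243.0], [223.0, 325.0], [205.0, 234.0]] scene [[574.0, 189.0], [589.0, 237.0], [538.0, 175.0], [551.0, 224.0]]
L 1.57 top [[189.0, 332.0], [172.0, 240.0], [232.0, 323.0], [214.0, 231.0]] scene [[570.0, 174.0], [585.0, 223.0], [529.0, 174.0], [541.0, 222.0]]
L 1.8 top [[195.0, 330.0], [177.0, 238.0], [238.0, 322.0], [219.0, 230.0]] scene [[564.0, 167.0], [579.0, 215.0], [523.0, 175.0], [535.0, 223.0]]
L 2.1 top [[205.0, 328.0], [187.0, 235.0], [245.0, 320.0], [227.0, 229.0]] scene [[554.0, 159.0], [568.0, 207.0], [516.0, 177.0], [528.0, 226.0]]
R 0.9 top [[563.0, 254.0], [542.0, 166.0], [537.0, 259.0], [515.0, 169.0]] scene [[200.0, 208.0], [191.0, 259.0], [229.0, 185.0], [222.0, 234.0]]
R 1.2 top [[566.0, 253.0], [544.0, 164.0], [531.0, 260.0], [509.0, 169.0]] scene [[199.0, 196.0], [190.0, 246.0], [236.0, 181.0], [229.0, 231.0]]
R 1.57 top [[564.0, 253.0], [542.0, 162.0], [522.0, 262.0], [500.0, 171.0]] scene [[203.0, 182.0], [194.0, 231.0], [245.0, 180.0], [238.0, 229.0]]
R 1.8 top [[559.0, 253.0], [537.0, 162.0], [516.0, 263.0], [494.0, 172.0]] scene [[208.0, 174.0], [200.0, 223.0], [250.0, 180.0], [245.0, 230.0]]
R 2.1 top [[549.0, 255.0], [527.0, 163.0], [508.0, 265.0], [487.0, 174.0]] scene [[219.0, 166.0], [211.0, 215.0], [258.0, 182.0], [252.0, 232.0]]
```

View pics/l.png

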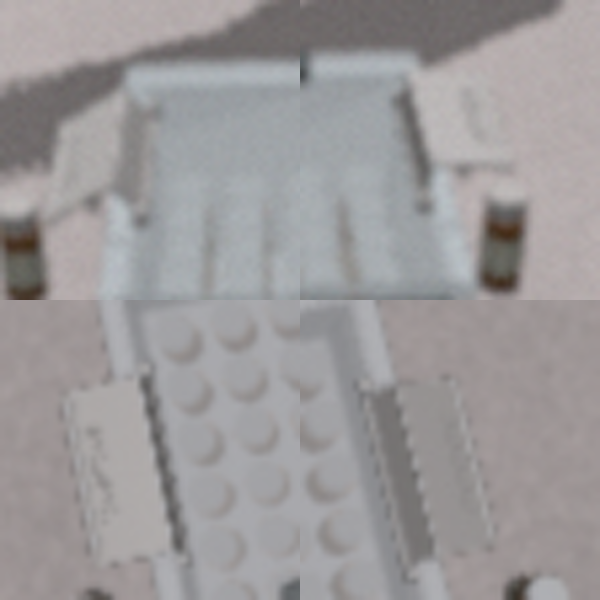

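>>> drive_tool:
  deltas:
    - [2,2.5,1,0,0,0.1]
    - [4,5,2,0,0,0.2]
    - [6,7.5,2,0,0,0.3]
    - [8,10,2,0,0,0.4]
    - [10,12.5,2,0,0,0.5]
    - [12,15,2,0,0,0.6]
    - [14,17.5,2,0,0,0.68]
    - [15,20,2,0,0,0.7]
  claw: 0

```text
time_s: 1.57
tcp_pos: [0.4318, -0.4129, 0.2465]
eef_rot: [-90.0, 0.0, 64.9]
contact_force: [-0.1, -0.2, 0.7]
gripper_width: 0.0401
```

>>> drive_tool:
  deltas:
    - [2,2.5,0,0,0,0.1]
    - [4,5,0,0,0,0.2]
    - [6,7.5,0,0,0,0.3]
    - [8,10,-0.5,0,0,0.4]
    - [10,12.5,-1,0,0,0.5]
    - [12.5,16,-1.5,0,0,0.6]
    - [14.5,18.5,-2,0,0,0.66]
    - [15.8,20,-2,0,0,0.66]

```text
time_s: 2.23
tcp_pos: [0.5893, -0.2112, 0.2255]
eef_rot: [-90.0, -0.0, 102.8]
contact_force: [-0.8, -0.6, 0.0]
gripper_width: 0.0005
```

Run:
```python
from h import *
s=r.get_state(); print(s['time_s'],s['tcp_pos'],s['eef_rot'],s['gripper_width'],s['contact_force'],s['joints'])
snap('wrist','w1'); a=snap('scene','s1')
cv2.imwrite('pics/s1c.png',cv2.resize(a[90:290,120:400,::-1],None,fx=2.8,fy=2.8,interpolation=cv2.INTER_CUBIC))
```

```text
2.2333 [ 0.5892744  -0.21122534  0.22546409] [-8.99563306e+01 -4.39238822e-02  1.02760882e+02] 0.000519166188976957 [-0.84261669 -0.55724788  0.0497111 ] [-1.89800146e+00  1.60534452e+01 -5.90156189e+00 -3.38888938e-02
 -6.80983599e+01  1.46715556e+01]
```

View pics/w1.png

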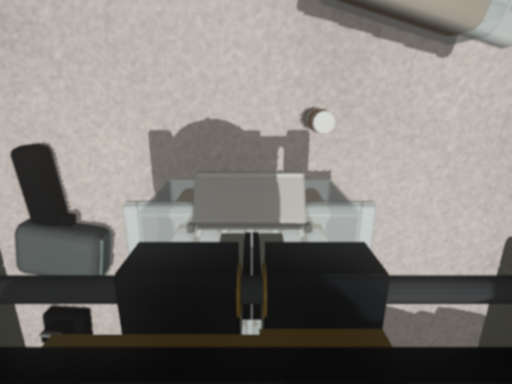

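View pics/s1c.png

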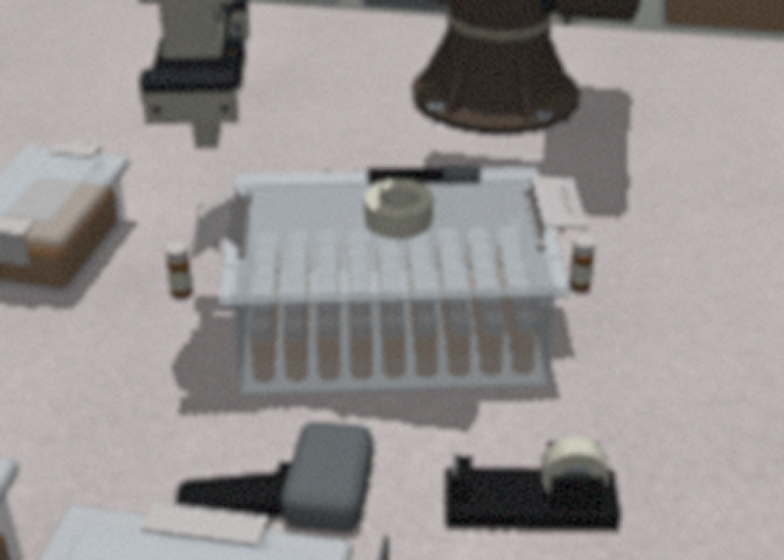

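```bash
cat >> h.py <<'E'
from scipy.spatial.transform import Rotation as Ro
def proj(c,X):
    X=np.atleast_2d(X); k=imaging.get_calibration(c)
    if c=='wrist':
        s=r.get_state(); Rt=Ro.from_euler('xyz',s['eef_rot'],degrees=True).as_matrix(); M=k['T_tool_cam']
        Rc=Rt@M[:3,:3]; tc=Rt@M[:3,3]+s['tcp_pos']; p=(X-tc)@Rc
    else: p=X@k['R'].T+k['t']
    p=p@k['mtx'].T; return p[:,:2]/p[:,2:]
def T(P,p=(.5515,-.0465,.2165)):
    P=np.atleast_2d(P)/1e3; c,s=np.cos(p[2]),np.sin(p[2]); return P@np.array([[c,-s,0],[s,c,0],[0,0,1]]).T+[p[0],p[1],0]
def lp(side,a,o,z,w=0):
    h=1 if side=='L' else -1
    return [w,h*(142+o*np.cos(a)-z*np.sin(a)),130+o*np.sin(a)+z*np.cos(a)]
E
python3 - <<'E'
from h import *
t=r.get_state()['tcp_pos']
print('tcp scene',(proj('scene',t)-[120,90])*2.8,'wrist',proj('wrist',t))
print('lid corners',proj('wrist',T([[110,-160,128],[-110,-160,128]])),'base edge',proj('wrist',T([[100,-150,0],[-100,-150,0]])))
print('ears',proj('wrist',T([[50,-142,135],[-50,-142,135]])))
for a in(.9,1.1,1.3,1.57,1.8): print(a,np.round(proj('wrist',T([lp('R',a,*q,w) for q in ((23.5,-41.5),(25,0)) for w in(45,-45)]))).tolist())
E
```

```text
tcp scene [[205.36017917 139.71008934]] wrist [[252.18390466 249.83685731]]
lid corners [[125.17334938 205.27569185]
 [382.61714648 206.30699062]] base edge [[172.83438882 178.252304  ]
 [333.08403915 178.9280001 ]]
ears [[195.13462763 228.28516469]
 [312.70609143 228.7354626 ]]
0.9 [[201.0, 171.0], [308.0, 171.0], [197.0, 218.0], [311.0, 218.0]]
1.1 [[199.0, 173.0], [310.0, 173.0], [197.0, 224.0], [311.0, 224.0]]
1.3 [[197.0, 178.0], [312.0, 178.0], [197.0, 230.0], [311.0, 231.0]]
1.57 [[195.0, 188.0], [314.0, 188.0], [197.0, 239.0], [311.0, 239.0]]
1.8 [[193.0, 199.0], [316.0, 200.0], [198.0, 245.0], [310.0, 245.0]]
```

>>> drive_tool:
  deltas:
    - [0.1,-0.3,-2,0,0,0]
    - [0.1,-0.3,-4,0,0,0]
    - [0.1,-0.3,-6,0,0,0]
    - [0.1,-0.3,-6.8,0,0,0]
    - [0.1,-0.3,-7.2,0,0,0]
    - [0.1,-0.3,-7.6,0,0,0]
    - [0.1,-0.3,-8,0,0,0]
    - [0.1,-0.3,-8.2,0,0,0]

```text
time_s: 3.0
tcp_pos: [0.5894, -0.2173, 0.145]
eef_rot: [-90.1, 0.0, 102.4]
contact_force: [0.2, 0.4, -0.8]
gripper_width: 0.0006
```

Run:
```python
from h import *
s=r.get_state(); print(s['time_s'],s['tcp_pos'],s['contact_force'])
a=snap('wrist','w2'); b=snap('scene','s2')
cv2.imwrite('pics/s2c.png',np.vstack([cv2.resize(a[130:300,130:380,::-1],(600,300)),cv2.resize(b[130:220,150:330,::-1],(600,300),interpolation=cv2.INTER_CUBIC)]))
```

```text
3.0 [ 0.58935171 -0.21732375  0.14503606] [ 0.23018524  0.42373161 -0.79048724]
```

View pics/s2c.png

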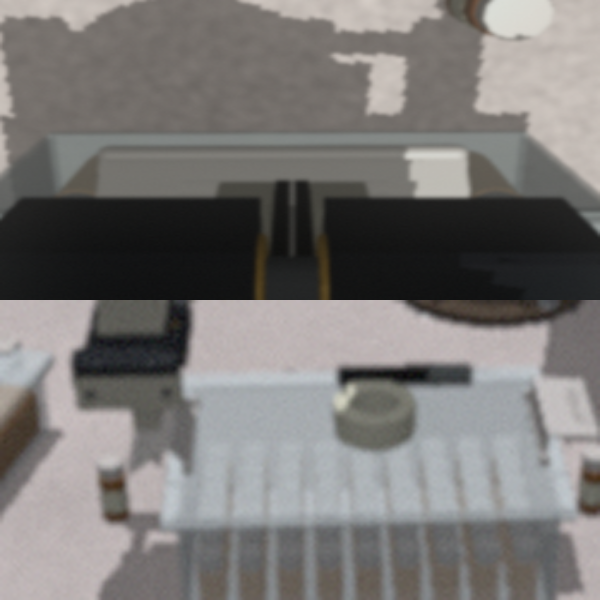

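The fingertips are over the right latch's front plate, and it's already folding. I'll keep pressing down.

>>> drive_tool:
  deltas:
    - [0,0,-0.2,0,0,0]
    - [0,0,-0.4,0,0,0]
    - [0,0,-0.6,0,0,0]
    - [0,0,-0.8,0,0,0]
    - [0,0,-1.0,0,0,0]
    - [0,0,-1.1,0,0,0]
    - [0,0,-1.2,0,0,0]
    - [0,0,-1.3,0,0,0]

```text
time_s: 3.77
tcp_pos: [0.5902, -0.22, 0.1332]
eef_rot: [-90.1, 0.3, 102.5]
contact_force: [1.3, -13.6, 3.4]
gripper_width: 0.0
```

Run:
```python
from h import *
s=r.get_state(); print(s['time_s'],s['tcp_pos'],s['contact_force'])
a=snap('wrist','w3'); b=snap('scene','s3')
cv2.imwrite('pics/s3c.png',np.vstack([cv2.resize(a[130:300,130:380,::-1],(600,300)),cv2.resize(b[130:220,150:330,::-1],(600,300),interpolation=cv2.INTER_CUBIC)]))
```

```text
3.7667 [ 0.59021335 -0.22001391  0.13316956] [  1.30461089 -13.63590694   3.39533372]
```

View pics/s3c.png

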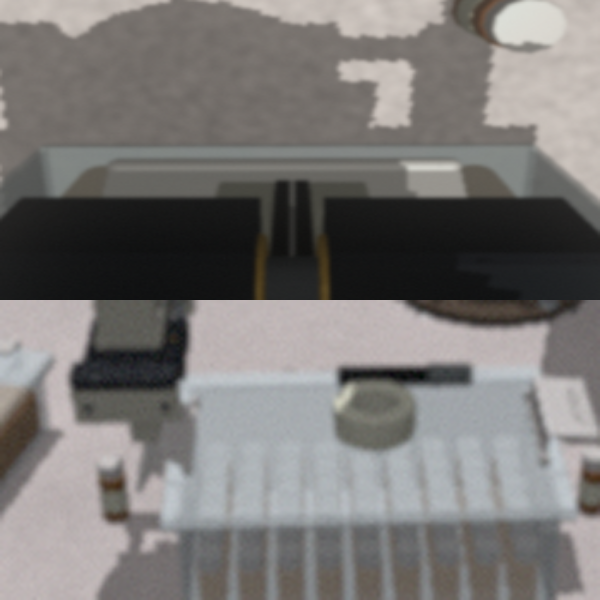

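Sideways force of 13.6 N: the finger is sliding down outside the corner. Backing up to look.

>>> drive_tool:
  deltas:
    - [0,0,0.5,0,0,0]
    - [0,0,1.5,0,0,0]
    - [0,0,3,0,0,0]
    - [0,0,5,0,0,0]
    - [0,0,7,0,0,0]
    - [0,0,8,0,0,0]
    - [0,0,8,0,0,0]
    - [0,0,8,0,0,0]

```text
time_s: 4.53
tcp_pos: [0.5891, -0.2168, 0.2117]
eef_rot: [-90.1, -0.0, 102.4]
contact_force: [0.2, 1.0, -0.7]
gripper_width: -0.0001
```

Run:
```python
from h import *
s=r.get_state(); print(s['time_s'],s['tcp_pos'],s['contact_force'])
t=s['tcp_pos']
a=snap('wrist','w4'); b=snap('scene','s4')
cv2.imwrite('pics/s4c.png',np.vstack([cv2.resize(a[130:300,110:400,::-1],None,fx=2.4,fy=2.4),cv2.resize(b[130:220,150:330,::-1],(696,300),interpolation=cv2.INTER_CUBIC)])[:, :])
print('lid corners',proj('wrist',T([[110,-160,128],[-110,-160,128]])).round(1).tolist(),'ears',proj('wrist',T([[50,-142,135],[-50,-142,135]])).round(1).tolist())
for a in(0,.2,.4,.6,.8,1): print(a,np.round((proj('wrist',T([lp('R',a,*q,w) for q in ((25,-41.5),(25,0)) for w in(45,-45)]))-[110,130])*2.4).tolist(),np.round((proj('scene',T([lp('R',a,*q,w) for q in ((25,-41.5),(25,0)) for w in(45,-45)]))-[150,130])*[696/180,300/90]+[0,408]).tolist())
```

```text
4.5333 [ 0.5890729  -0.21679928  0.2117379 ] [ 0.23635978  1.03262376 -0.70765764]
lid corners [[115.4, 217.8], [386.2, 217.8]] ears [[189.1, 241.8], [312.8, 241.8]]
0 [[221.0, 155.0], [455.0, 155.0], [203.0, 193.0], [473.0, 194.0]] [[184.0, 616.0], [194.0, 555.0], [179.0, 574.0], [189.0, 514.0]]
0.2 [[218.0, 140.0], [458.0, 140.0], [201.0, 200.0], [476.0, 200.0]] [[172.0, 611.0], [183.0, 550.0], [179.0, 569.0], [189.0, 509.0]]
0.4 [[214.0, 129.0], [462.0, 129.0], [198.0, 210.0], [478.0, 210.0]] [[162.0, 604.0], [173.0, 543.0], [180.0, 564.0], [191.0, 504.0]]
0.6 [[210.0, 122.0], [466.0, 122.0], [196.0, 222.0], [480.0, 222.0]] [[154.0, 595.0], [165.0, 535.0], [183.0, 559.0], [193.0, 500.0]]
0.8 [[205.0, 120.0], [471.0, 121.0], [195.0, 236.0], [482.0, 236.0]] [[148.0, 586.0], [160.0, 526.0], [188.0, 555.0], [197.0, 496.0]]
1 [[200.0, 125.0], [476.0, 125.0], [194.0, 252.0], [483.0, 252.0]] [[144.0, 576.0], [157.0, 516.0], [193.0, 551.0], [202.0, 492.0]]
```

View pics/s4c.png

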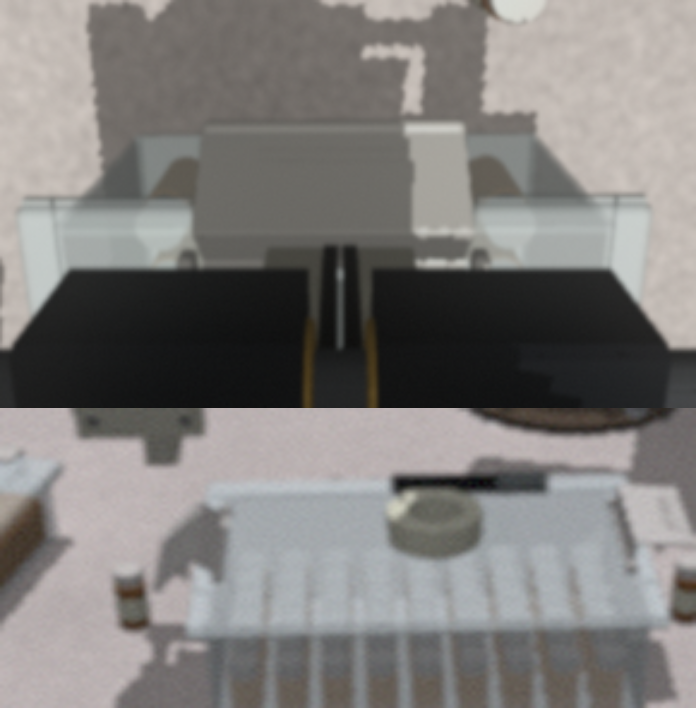

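>>> drive_tool:
  deltas:
    - [-0.2,0.8,-2,0,0,0]
    - [-0.2,0.8,-4,0,0,0]
    - [-0.2,0.8,-5.5,0,0,0]
    - [-0.2,0.8,-6,0,0,0]
    - [-0.2,0.8,-6.3,0,0,0]
    - [-0.2,0.8,-6.6,0,0,0]
    - [-0.2,0.8,-6.8,0,0,0]
    - [-0.2,0.8,-7.0,0,0,0]

```text
time_s: 5.3
tcp_pos: [0.5877, -0.2095, 0.1423]
eef_rot: [-90.1, 0.0, 102.4]
contact_force: [0.4, -1.1, 2.2]
gripper_width: 0.0003
```

Run:
```python
from h import *
s=r.get_state(); print(s['time_s'],s['tcp_pos'],s['contact_force'])
a=snap('wrist','w5'); b=snap('scene','s5')
cv2.imwrite('pics/s5c.png',np.vstack([cv2.resize(a[130:300,110:400,::-1],None,fx=2.4,fy=2.4),cv2.resize(b[130:220,150:330,::-1],(696,300),interpolation=cv2.INTER_CUBIC)])[:, :])
```

```text
5.3 [ 0.58768298 -0.20946817  0.14230316] [ 0.39506145 -1.06496038  2.1753221 ]
```

View pics/s5c.png

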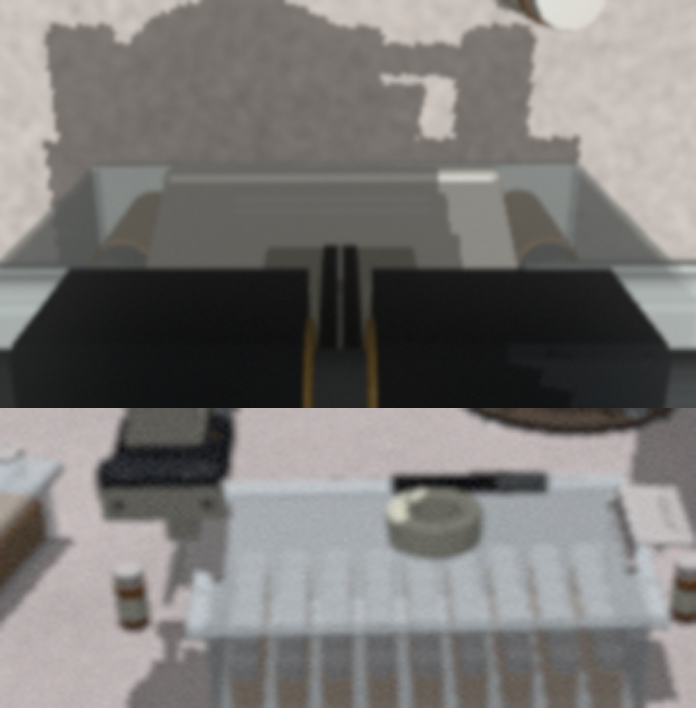

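The latch is folding with only about 2 N of force, so I'll keep pressing.

>>> drive_tool:
  deltas:
    - [0,0,-0.15,0,0,0]
    - [0,0,-0.3,0,0,0]
    - [0,0,-0.45,0,0,0]
    - [0,0,-0.6,0,0,0]
    - [0,0,-0.75,0,0,0]
    - [0,0,-0.85,0,0,0]
    - [0,0,-0.95,0,0,0]
    - [0,0,-1.0,0,0,0]

```text
time_s: 6.07
tcp_pos: [0.5873, -0.2095, 0.132]
eef_rot: [-90.1, 0.0, 102.4]
contact_force: [0.2, -0.5, -0.0]
gripper_width: 0.0007
```

>>> drive_tool:
  deltas:
    - [0,0,-0.1,0,0,0]
    - [0,0,-0.2,0,0,0]
    - [0,0,-0.3,0,0,0]
    - [0,0,-0.4,0,0,0]
    - [0,0,-0.5,0,0,0]
    - [0,0,-0.5,0,0,0]
    - [0,0,-0.5,0,0,0]
    - [0,0,-0.5,0,0,0]

```text
time_s: 6.73
tcp_pos: [0.5875, -0.2095, 0.1311]
eef_rot: [-90.1, 0.1, 102.5]
contact_force: [-10.5, 4.5, 31.0]
gripper_width: 0.0004
```

>>> drive_tool:
  deltas:
    - [0,0,1,0,0,0]
    - [0,0,2.5,0,0,0]
    - [0,0,4.5,0,0,0]
    - [0,0,6.5,0,0,0]
    - [0,0,8,0,0,0]
    - [0,0,9,0,0,0]
    - [0,0,9,0,0,0]
    - [0,0,9,0,0,0]

```text
time_s: 7.4
tcp_pos: [0.5868, -0.2088, 0.216]
eef_rot: [-90.0, -0.0, 102.4]
contact_force: [1.0, 0.9, -0.3]
gripper_width: 0.0006
```

Run:
```python
from h import *
s=r.get_state(); print(s['time_s'],s['tcp_pos'],s['contact_force'])
a=snap('wrist','w6'); b=snap('scene','s6')
cv2.imwrite('pics/s6c.png',np.vstack([cv2.resize(a[130:300,110:400,::-1],None,fx=2.4,fy=2.4),cv2.resize(b[130:220,150:330,::-1],(696,300),interpolation=cv2.INTER_CUBIC)])[:, :])
print('lid corners',((proj('wrist',T([[110,-160,128],[-110,-160,128]]))-[110,130])*2.4).round(1).tolist())
for a in(0,.2,.3,.4,.6,.8): print(a,np.round((proj('wrist',T([lp('R',a,*q,w) for q in ((25,-41.5),(25,0)) for w in(45,-45)]))-[110,130])*2.4).tolist())
```

```text
7.4 [ 0.58681869 -0.2087939   0.21602492] [ 0.96268952  0.85053353 -0.260143  ]
lid corners [[14.4, 183.1], [659.4, 183.1]]
0 [[221.0, 131.0], [453.0, 131.0], [203.0, 165.0], [471.0, 166.0]]
0.2 [[218.0, 116.0], [456.0, 116.0], [201.0, 172.0], [474.0, 172.0]]
0.3 [[216.0, 109.0], [458.0, 109.0], [200.0, 176.0], [475.0, 176.0]]
0.4 [[214.0, 104.0], [460.0, 104.0], [198.0, 181.0], [476.0, 181.0]]
0.6 [[210.0, 96.0], [464.0, 96.0], [197.0, 193.0], [478.0, 193.0]]
0.8 [[205.0, 93.0], [469.0, 94.0], [195.0, 206.0], [479.0, 206.0]]
```

View pics/s6c.png

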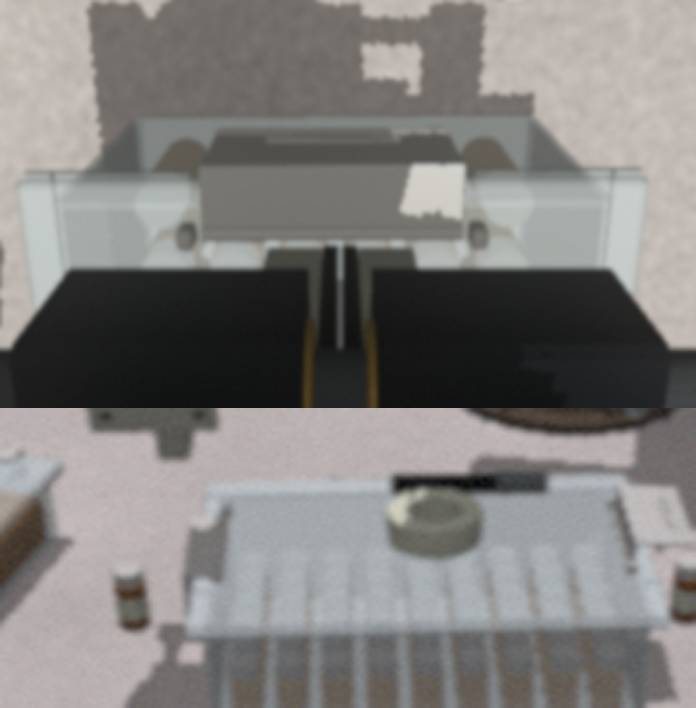

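The right latch matches the closed model: corner row 164, edge row 131. The hard stop came at z 0.131 with 31 N upward. Next is the left end.

>>> drive_tool:
  deltas:
    - [-0.7,3,0.5,0,0,0]
    - [-1.4,6.5,1,0,0,0]
    - [-2.2,10,1,0,0,0]
    - [-3,13.5,1,0,0,0]
    - [-3.7,17,1,0,0,0]
    - [-4.4,20.5,1,0,0,0]
    - [-5.2,24,1,0,0,0]
    - [-6,27,1,0,0,0]

```text
time_s: 8.17
tcp_pos: [0.5258, 0.0626, 0.2253]
eef_rot: [-89.9, 0.0, 102.4]
contact_force: [0.7, 0.4, 0.3]
gripper_width: 0.0003
```

>>> drive_tool:
  deltas:
    - [-0.4,2,0,0,0,0]
    - [-0.9,4,0,0,0,0]
    - [-1.2,5.5,0,0,0,0]
    - [-1.2,5.7,0,0,0,0]
    - [-1.2,5.7,0,0,0,0]
    - [-1.2,5.7,0,0,0,0]
    - [-1.2,5.7,0,0,0,0]
    - [-1.2,5.7,0,0,0,0]

```text
time_s: 8.83
tcp_pos: [0.515, 0.117, 0.2263]
eef_rot: [-90.0, 0.0, 102.4]
contact_force: [-0.2, -0.4, -0.4]
gripper_width: 0.0005
```

Run:
```python
from h import *
s=r.get_state(); print(s['time_s'],s['tcp_pos'],s['contact_force'],s['eef_rot'])
t=s['tcp_pos'];c,q=np.cos(.2165),np.sin(.2165);d=t[:2]-[.5515,-.0465];print('bin xy',c*d[0]+q*d[1],-q*d[0]+c*d[1])
a=snap('wrist','w7'); b=snap('scene','s7')
cv2.imwrite('pics/s7c.png',np.vstack([cv2.resize(a[:,:,::-1],(533,400)),cv2.resize(b[130:220,180:360,::-1],(533,200),interpolation=cv2.INTER_CUBIC)])[:, :])
```

```text
8.8333 [0.51504658 0.11704541 0.22627355] [-0.23791513 -0.43770132 -0.43239352] [-8.99703524e+01  8.89398073e-03  1.02372305e+02]
bin xy -0.0004708036799215068 0.16755814116490575
```

View pics/s7c.png

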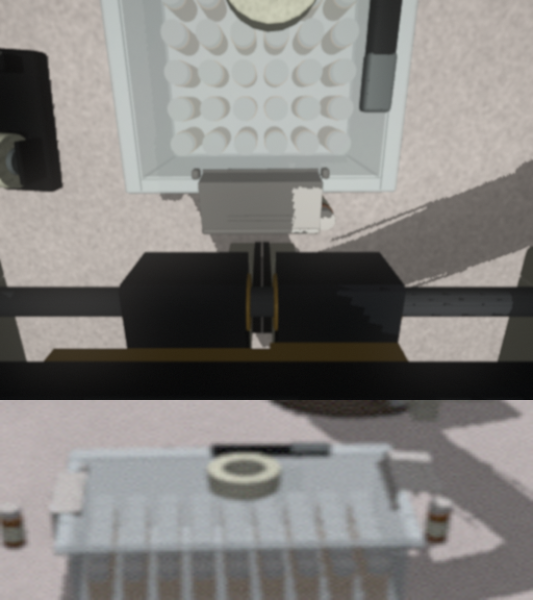

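Run:
```python
from h import *
print('lid',(proj('wrist',T([[110,160,128],[-110,160,128]]))/.96).round().tolist(),'ears',(proj('wrist',T([[50,142,135],[-50,142,135]]))/.96).round().tolist())
for a in(1.2,1.4,1.57,1.8): print(a,np.round(proj('wrist',T([lp('L',a,*q,w) for q in ((25,-43),(25,0)) for w in(45,-45)]))/.96).tolist())
print(proj('wrist',r.get_state()['tcp_pos']-[0,0,.07])/.96)
```

```text
lid [[125.0, 194.0], [398.0, 194.0]] ears [[197.0, 174.0], [327.0, 174.0]]
1.2 [[206.0, 235.0], [318.0, 235.0], [200.0, 192.0], [324.0, 192.0]]
1.4 [[204.0, 237.0], [320.0, 237.0], [199.0, 186.0], [325.0, 186.0]]
1.57 [[202.0, 236.0], [322.0, 236.0], [199.0, 181.0], [325.0, 181.0]]
1.8 [[199.0, 233.0], [324.0, 233.0], [198.0, 173.0], [325.0, 173.0]]
[[262.35825186 215.2127702 ]]
```

>>> drive_tool:
  deltas:
    - [0,0,-2,0,0,0]
    - [0,0,-4,0,0,0]
    - [0,0,-5.5,0,0,0]
    - [0,0,-6.2,0,0,0]
    - [0,0,-6.7,0,0,0]
    - [0,0,-7.2,0,0,0]
    - [0,0,-7.6,0,0,0]
    - [0,0,-8,0,0,0]

```text
time_s: 9.6
tcp_pos: [0.5155, 0.1209, 0.1487]
eef_rot: [-90.2, -0.3, 102.4]
contact_force: [-21.4, 24.7, 27.7]
gripper_width: 0.0004
```

>>> drive_tool:
  deltas:
    - [0,0,-0.1,0,0,0]
    - [0,0,-0.2,0,0,0]
    - [0,0,-0.3,0,0,0]
    - [0,0,-0.4,0,0,0]
    - [0,0,-0.5,0,0,0]
    - [0,0,-0.6,0,0,0]
    - [0,0,-0.7,0,0,0]
    - [0,0,-0.8,0,0,0]

```text
time_s: 10.27
tcp_pos: [0.517, 0.1239, 0.1415]
eef_rot: [-90.5, -0.5, 102.5]
contact_force: [-10.9, 24.1, 13.3]
gripper_width: 0.0005
```

Too much lateral force here (24 N outward). I'll back off and look.

>>> drive_tool:
  deltas:
    - [0,0.5,0.5,0,0,0]
    - [0,0.5,1.5,0,0,0]
    - [0,0.5,3,0,0,0]
    - [0,0.5,5,0,0,0]
    - [0,0.5,7,0,0,0]
    - [0,0.5,8,0,0,0]
    - [0,0.5,8.5,0,0,0]
    - [0,0.5,8.5,0,0,0]

```text
time_s: 10.93
tcp_pos: [0.5155, 0.1228, 0.2247]
eef_rot: [-90.1, -0.0, 102.4]
contact_force: [-0.2, 0.1, 0.9]
gripper_width: 0.0006
```

Run:
```python
from h import *
s=r.get_state(); print(s['time_s'],s['tcp_pos'],s['contact_force'],s['eef_rot'])
a=snap('wrist','w8'); b=snap('scene','s8')
cv2.imwrite('pics/s8c.png',np.vstack([cv2.resize(a[:,:,::-1],(533,400)),cv2.resize(b[130:220,180:360,::-1],(533,200),interpolation=cv2.INTER_CUBIC)])[:, :])
print('lid',(proj('wrist',T([[110,160,128],[-110,160,128]]))/.96).round().tolist(),'ears',(proj('wrist',T([[50,142,135],[-50,142,135]]))/.96).round().tolist())
for a in(.6,.8,1,1.2,1.4,1.57,1.8): print(a,np.round(proj('wrist',T([lp('L',a,*q,w) for q in ((25,-43),(25,0)) for w in(45,-45)]))/.96).tolist())
```

```text
10.9333 [0.51545424 0.12281375 0.22468608] [-0.15578995  0.13804901  0.90942538] [-9.01130820e+01 -3.58878930e-02  1.02418879e+02]
lid [[123.0, 189.0], [401.0, 189.0]] ears [[196.0, 168.0], [329.0, 169.0]]
0.6 [[211.0, 213.0], [314.0, 213.0], [202.0, 198.0], [323.0, 198.0]]
0.8 [[209.0, 220.0], [315.0, 220.0], [201.0, 195.0], [324.0, 196.0]]
1 [[208.0, 226.0], [317.0, 226.0], [200.0, 192.0], [325.0, 192.0]]
1.2 [[206.0, 230.0], [319.0, 230.0], [199.0, 186.0], [326.0, 186.0]]
1.4 [[203.0, 232.0], [322.0, 232.0], [199.0, 180.0], [327.0, 180.0]]
1.57 [[201.0, 232.0], [324.0, 232.0], [198.0, 174.0], [327.0, 174.0]]
1.8 [[199.0, 228.0], [327.0, 228.0], [198.0, 166.0], [328.0, 166.0]]
```

View pics/s8c.png

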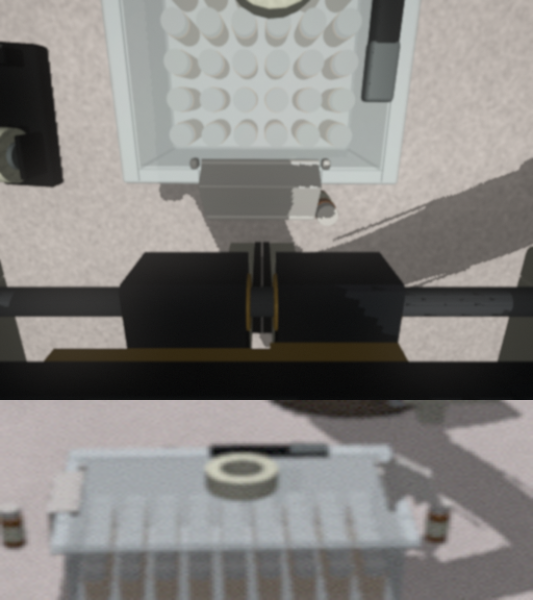

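The bin has shifted inward about 3 mm, and the latch is at about 0.85 rad. I'll press closer in, over the corner, as I did on the right.

>>> drive_tool:
  deltas:
    - [0.2,-0.9,-2,0,0,0]
    - [0.2,-0.9,-4,0,0,0]
    - [0.2,-0.9,-5.5,0,0,0]
    - [0.2,-0.9,-6.5,0,0,0]
    - [0.2,-0.9,-7.2,0,0,0]
    - [0.2,-0.9,-7.5,0,0,0]
    - [0.2,-0.9,-7.8,0,0,0]
    - [0.2,-0.9,-8.1,0,0,0]

```text
time_s: 11.7
tcp_pos: [0.5164, 0.1174, 0.1439]
eef_rot: [-90.1, -0.3, 102.4]
contact_force: [-17.1, 22.5, 20.1]
gripper_width: 0.0009
```

Run:
```python
from h import *
s=r.get_state(); print(s['time_s'],s['tcp_pos'],s['contact_force'],s['moment'],s['joint_torque'].round(1))
a=snap('wrist','w9'); b=snap('scene','s9'); c=snap('top','t9')
cv2.imwrite('pics/s9c.png',np.vstack([cv2.resize(a[:,:,::-1],(533,400)),cv2.resize(b[130:220,180:360,::-1],(533,200),interpolation=cv2.INTER_CUBIC)])[:, :])
cv2.imwrite('pics/t9c.png',cv2.resize(c[130:320,150:420,::-1],None,fx=2.8,fy=2.8,interpolation=cv2.INTER_CUBIC))
```

```text
11.7 [0.5163696  0.11739921 0.14394398] [-17.13087151  22.46224207  20.08515421] [8.2593316  6.63239812 0.01286768] [-13.8 -30.6  19.2  12.    0.8   0.1]
```

View pics/s9c.png

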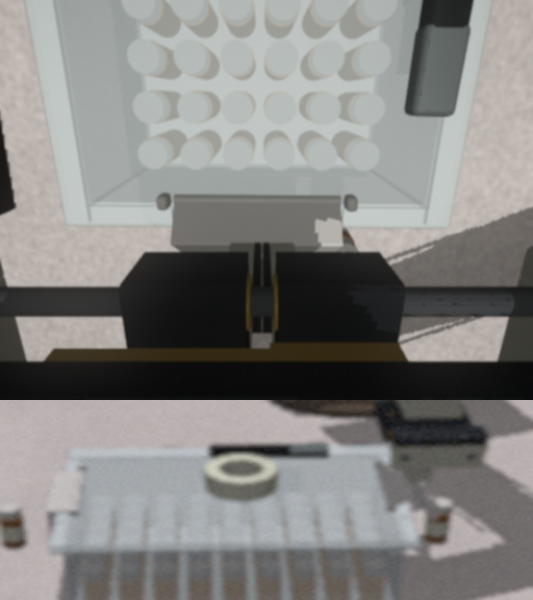

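View pics/t9c.png

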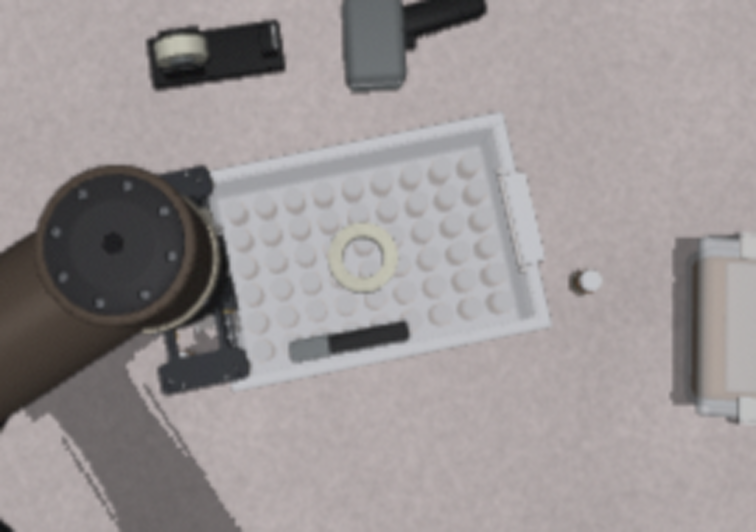

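Measured force points straight through the hinge: the finger edge is jammed corner-on-corner. I'll lift, move 6 mm further inward and press flat on the corner.

>>> drive_tool:
  deltas:
    - [0,0.3,0.5,0,0,0]
    - [0,0.3,1,0,0,0]
    - [0,0.3,2.5,0,0,0]
    - [0,0.3,4,0,0,0]
    - [0.05,0,5,0,0,0]
    - [0.1,-0.3,6,0,0,0]
    - [0.1,-0.6,6,0,0,0]
    - [0.1,-0.6,6,0,0,0]

```text
time_s: 12.52
tcp_pos: [0.5181, 0.1072, 0.2027]
eef_rot: [-90.0, -0.0, 102.4]
contact_force: [-0.2, -0.5, -0.6]
gripper_width: 0.0005
```

Run:
```python
from h import *
s=r.get_state(); print(s['time_s'],s['tcp_pos'],s['contact_force'],s['eef_rot'])
a=snap('wrist','w10')
cv2.imwrite('pics/s10c.png',cv2.resize(a[100:270,110:400,::-1],None,fx=2.4,fy=2.4))
for p in ((.5515,-.0465,.2165),(.5525,-.0495,.2165),(.5535,-.0525,.2165)):
  f=lambda X:np.round((proj('wrist',T(X,p))-[110,100])*2.4).tolist()
  print('lid',f([[110,160,128],[-110,160,128]]),'ears',f([[50,142,135],[-50,142,135]]))
  for a in(.6,.8,1,1.2,1.4): print(a,f([lp('L',a,*q,w) for q in ((25,-43),(25,0)) for w in(45,-45)]))
```

```text
12.5167 [0.51806091 0.10721059 0.20270258] [-0.19217148 -0.51150516 -0.6053772 ] [-9.00308060e+01 -1.89107140e-02  1.02391623e+02]
lid [[1.0, 259.0], [680.0, 259.0]] ears [[178.0, 212.0], [503.0, 212.0]]
0.6 [[215.0, 311.0], [466.0, 311.0], [193.0, 285.0], [488.0, 285.0]]
0.8 [[211.0, 331.0], [470.0, 331.0], [190.0, 280.0], [491.0, 280.0]]
1 [[207.0, 347.0], [474.0, 347.0], [187.0, 272.0], [494.0, 272.0]]
1.2 [[202.0, 360.0], [480.0, 360.0], [185.0, 260.0], [497.0, 260.0]]
1.4 [[196.0, 367.0], [485.0, 367.0], [183.0, 246.0], [499.0, 246.0]]
lid [[-2.0, 250.0], [681.0, 250.0]] ears [[176.0, 202.0], [503.0, 202.0]]
0.6 [[213.0, 303.0], [465.0, 303.0], [191.0, 276.0], [488.0, 276.0]]
0.8 [[210.0, 323.0], [469.0, 322.0], [188.0, 270.0], [491.0, 270.0]]
1 [[205.0, 339.0], [474.0, 339.0], [185.0, 262.0], [494.0, 262.0]]
1.2 [[200.0, 351.0], [479.0, 351.0], [183.0, 250.0], [496.0, 250.0]]
1.4 [[194.0, 358.0], [485.0, 358.0], [181.0, 235.0], [498.0, 235.0]]
lid [[-4.0, 241.0], [681.0, 241.0]] ears [[175.0, 192.0], [502.0, 192.0]]
0.6 [[212.0, 295.0], [465.0, 295.0], [190.0, 266.0], [487.0, 266.0]]
0.8 [[208.0, 314.0], [469.0, 314.0], [186.0, 260.0], [491.0, 260.0]]
1 [[204.0, 330.0], [473.0, 330.0], [184.0, 252.0], [493.0, 251.0]]
1.2 [[198.0, 342.0], [479.0, 342.0], [181.0, 239.0], [496.0, 239.0]]
1.4 [[193.0, 349.0], [484.0, 349.0], [179.0, 225.0], [498.0, 225.0]]
```

View pics/s10c.png

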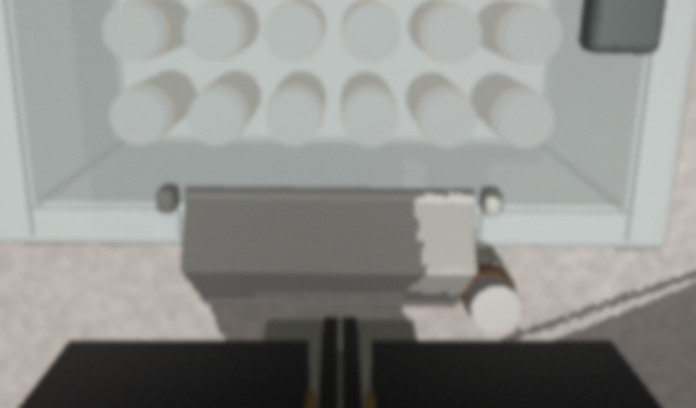

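Hinge has shifted about 4.5 mm inward, and the latch is at about 0.58 rad. The fingertip (out ≈20 mm, covering 10–29) now sits over the corner at ≈21 mm.

>>> drive_tool:
  deltas:
    - [0,0,-2,0,0,0]
    - [0,0,-4,0,0,0]
    - [0,0,-5,0,0,0]
    - [0,0,-5.4,0,0,0]
    - [0,0,-5.7,0,0,0]
    - [0,0,-6,0,0,0]
    - [0,0,-6.2,0,0,0]
    - [0,0,-6.4,0,0,0]

```text
time_s: 13.23
tcp_pos: [0.5186, 0.1082, 0.1392]
eef_rot: [-90.1, -0.0, 102.4]
contact_force: [-1.5, 1.3, 3.8]
gripper_width: 0.0008
```

>>> drive_tool:
  deltas:
    - [0,0,-0.15,0,0,0]
    - [0,0,-0.3,0,0,0]
    - [0,0,-0.45,0,0,0]
    - [0,0,-0.6,0,0,0]
    - [0,0,-0.7,0,0,0]
    - [0,0,-0.8,0,0,0]
    - [0,0,-0.9,0,0,0]
    - [0,0,-1.0,0,0,0]

```text
time_s: 13.9
tcp_pos: [0.5188, 0.1083, 0.1313]
eef_rot: [-90.1, -0.0, 102.5]
contact_force: [-12.4, 4.1, 32.0]
gripper_width: 0.0005
```

Hard stop at z 0.131, the same as on the right. Retreating to check.

>>> drive_tool:
  deltas:
    - [0,0,1,0,0,0]
    - [0,0,2.5,0,0,0]
    - [0,0,4.5,0,0,0]
    - [0,0,6.5,0,0,0]
    - [0,0,8,0,0,0]
    - [0,0,9,0,0,0]
    - [0,0,9,0,0,0]
    - [0,0,9,0,0,0]

```text
time_s: 14.57
tcp_pos: [0.5179, 0.1078, 0.2184]
eef_rot: [-90.0, -0.0, 102.4]
contact_force: [-0.0, 0.6, -0.8]
gripper_width: 0.0009
```

Run:
```python
from h import *
s=r.get_state(); print(s['time_s'],s['tcp_pos'],s['contact_force'],s['eef_rot'])
a=snap('wrist','w11'); b=snap('scene','s11')
cv2.imwrite('pics/s11c.png',np.vstack([cv2.resize(a[100:270,110:400,::-1],(580,340)),cv2.resize(b[130:220,180:360,::-1],(580,240),interpolation=cv2.INTER_CUBIC)]))
for p in ((.5525,-.051,.2165),):
  f=lambda X:np.round((proj('wrist',T(X,p))-[110,100])*2).tolist()
  print('lid',f([[110,160,128],[-110,160,128]]),'ears',f([[50,142,135],[-50,142,135]]))
  for a in(0,.1,.2,.3,.6): print(a,f([lp('L',a,*q,w) for q in ((25,-43),(25,0)) for w in(45,-45)]))
```

```text
14.5667 [0.51789251 0.10779781 0.21842587] [-0.00938588  0.64461835 -0.82862135] [-9.00170726e+01 -2.27060093e-02  1.02417747e+02]
lid [[13.0, 192.0], [551.0, 192.0]] ears [[154.0, 153.0], [411.0, 153.0]]
0 [[187.0, 179.0], [377.0, 179.0], [173.0, 209.0], [393.0, 209.0]]
0.1 [[187.0, 189.0], [378.0, 189.0], [172.0, 211.0], [394.0, 211.0]]
0.2 [[186.0, 199.0], [378.0, 199.0], [171.0, 212.0], [395.0, 212.0]]
0.3 [[186.0, 209.0], [379.0, 209.0], [169.0, 213.0], [396.0, 213.0]]
0.6 [[183.0, 235.0], [382.0, 235.0], [166.0, 211.0], [399.0, 211.0]]
```

View pics/s11c.png

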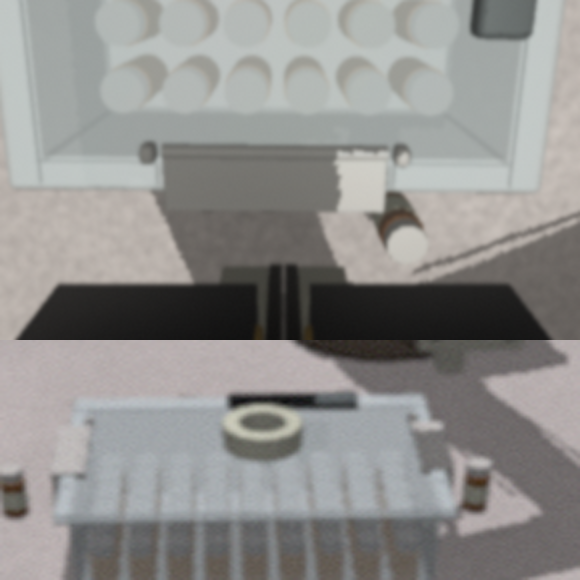

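The left latch shows only its top plate, down to row 210, with no front plate beyond it, so it looks closed. I'll move the arm clear for a final look.

>>> drive_tool:
  deltas:
    - [0,1,2,0,0,0]
    - [0,4,4,0,0,0]
    - [0,7,5,0,0,0]
    - [0,10,6,0,0,0]
    - [0,14,6,0,0,0]
    - [0,17,6,0,0,0]
    - [0,20,6,0,0,0]
    - [0,20,6,0,0,0]

```text
time_s: 15.33
tcp_pos: [0.5176, 0.312, 0.2761]
eef_rot: [-89.9, 0.1, 102.6]
contact_force: [-0.0, -0.8, -0.4]
gripper_width: 0.0006
```

Run:
```python
from h import *
s=r.get_state(); print(s['time_s'],s['tcp_pos'],s['contact_force'])
b=snap('scene','s12'); c=snap('top','t12'); w=snap('wrist','w12')
cv2.imwrite('pics/f.png',np.vstack([cv2.resize(b[120:240,150:380,::-1],(575,300),interpolation=cv2.INTER_CUBIC),cv2.resize(c[150:290,180:400,::-1],(575,300),interpolation=cv2.INTER_CUBIC)]))
for cam in('scene','top'):
  for l in ('bin','vial_a','label_roll','marker'):
    print(cam,l,[(np.round(d['position'],1).tolist(),round(d['score'],2)) for d in imaging.landmark_of(cam,l)[:2]])
p=(.5525,-.051,.2165)
for a in(0,.15,.3,.5): print(a,np.round(proj('wrist',T([lp('L',a,*q,w) for q in ((25,-43),(25,0)) for w in(45,-45)],p))).tolist())
print('ears',proj('wrist',T([[50,142,135],[-50,142,135]],p)).round().tolist(),'lid',proj('wrist',T([[110,160,128],[-110,160,128]],p)).round().tolist())
```

```text
15.3333 [0.51755815 0.31198878 0.27611473] [-0.02657096 -0.80794202 -0.4332461 ]
scene bin [([258.7, 205.2], 0.76)]
scene vial_a [([187.8, 193.5], 0.57), ([327.1, 191.7], 0.54)]
scene label_roll [([183.8, 191.2], 0.75), ([259.7, 166.0], 0.57)]
scene marker [([267.5, 152.7], 0.68)]
top bin [([278.3, 224.6], 0.69)]
top vial_a [([353.6, 231.8], 0.54), ([216.9, 260.1], 0.43)]
top label_roll [([279.0, 223.1], 0.86)]
top marker [([275.9, 249.3], 0.67)]
0 [[250.0, -26.0], [345.0, -26.0], [250.0, -45.0], [360.0, -45.0]]
0.15 [[250.0, -20.0], [346.0, -20.0], [250.0, -47.0], [361.0, -47.0]]
0.3 [[250.0, -15.0], [347.0, -15.0], [250.0, -50.0], [363.0, -50.0]]
0.5 [[250.0, -11.0], [349.0, -11.0], [250.0, -56.0], [365.0, -56.0]]
ears [[244.0, -85.0], [372.0, -85.0]] lid [[171.0, -54.0], [439.0, -54.0]]
```

View pics/f.png

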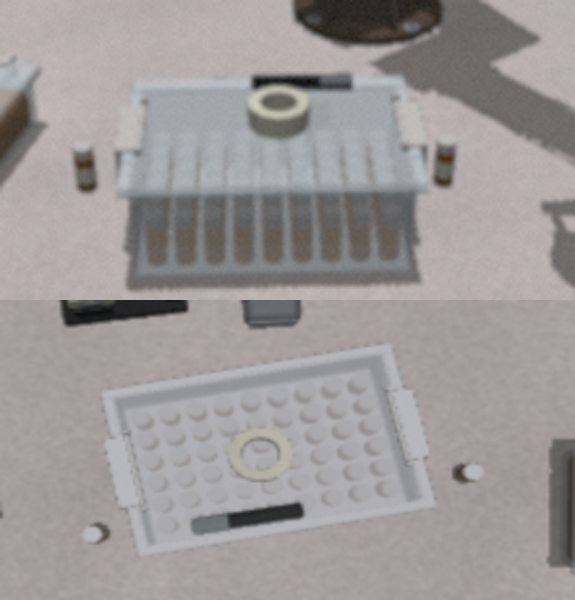

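View pics/w12.png

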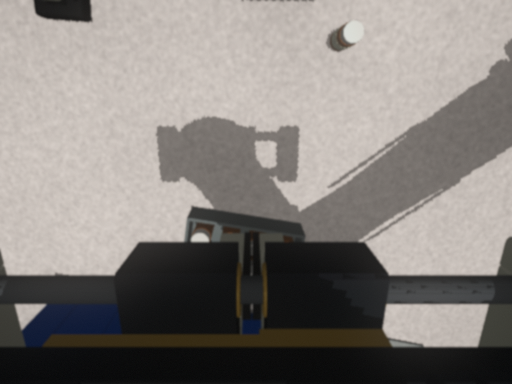

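```bash
python3 -c "
from plant import r; print(r.close_job())"
```

```text
the job is handed in; nothing more can be done
None
```

Both latches look fully closed, and I handed the job in at about 15.5 s of the 45 s limit. The hand-in reported no verdict.

**Closing:** I pressed down with the shut fingertips on each latch's corner. Both reached a hard stop at tip height 0.131 m with about 31–32 N upward, which matches a fully closed top plate.

**Last checks:**
- **Right latch:** its edges in the wrist picture matched the closed position.
- **Left latch:** only the top plate shows from above, and the final scene and top pictures show it lying flat like the right one. These pictures rule out a raised latch, but a small leftover angle is judged mainly by the hard stop.
- **Bystanders:** the roll, marker and both vials moved at most a few pixels in the final pictures. I did not re-measure the small bin, tray, scanner or tape dispenser, but no move went near them at their height.
- **Arm:** it ended well clear, with the contact force reading about zero.

**What went wrong on the way:** my first tries pressed too far out and slid off or jammed against the latch corner. That happened once on the right (about 14 N sideways) and twice on the left (about 25 N sideways). I backed off and pressed further in each time. The left attempts slid the bin about 4–5 mm inward, within the 30 mm limit.

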